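# Find the palm switch that still snaps

### The arm

A 7-joint arm with a two-finger parallel gripper is mounted at the origin on the work surface. World frame = base frame: x ahead of the robot, y to its left, z up, the work surface at z = 0. Lengths are in m, angles in rad, forces in N, time in s.
With the tool pointing down it reaches from about 0.375 to 0.925 m from the base axis. Payload 3.1 kg.
Tool frame: the origin (TCP) lies at the very end of the fingers, on their centre line; the grasp point (between the pads) lies 19 mm behind it; x points along the fingers, y is the direction in which the jaws open and shut, and the axes are right-handed (so a half turn about x gives the same grasp; the last joint's range is limited). The gripper opens to 85 mm and grips with 20 to 120 N. Pads are 22 mm wide; open, the fingers measure 114 mm over their backs; the gripper's body (76 mm by 85 mm) begins 54 mm behind the grasp point. The pads swing forward as they close: fully open they stand 13 mm farther back than shut.
Start: joints at [-1.199, 0.383, 0.044, 1.598, -0.018, 1.161, -0.05], TCP at [0.294, 0.58, 0.231] pointing down, gripper open.
Joint ranges: [-2.61, 2.61], [-0.41, 2.15], [-1.48, 1.57], [0, 2.5], [-1.57, 4.71], [0.05, 1.97], [-2.85, 2.85]. Speed limits (rad/s): [2.79, 2.79, 3.14, 3.14, 3.14, 3.14, 3.14].

### API

Orientations are given as [roll, pitch, yaw] about the fixed x, y, z axes, in that order (R = Rz(yaw) Ry(pitch) Rx(roll)).
In Python, from bench import readout, vision, ctrl gives the robot as it stands.
- The arm moves only by the tool servo_tool, never from a script. Its arguments are lists of equal length, an entry for each row: "fingers": the opening, from -1 (shut) to 1 (fully open); "slide": the shift along the world's x, y, z in cm, a list of three; "roll": the turn about the world's z in degrees. A call has 1 to 5 rows; each row shifts and turns the commanded pose from where the row before left it; what a row does not reach is not made up. A row lasts 1/8 s, in which the tool goes at most 62.5 mm and 10.7 degrees, less where a joint would pass 70% of its speed; a pose out of reach is approached as far as the arm can. A call is refused whole if a number of a shift passes 6.25 or a number of a turn 10.7, either way. A call with a gripper value outside its range is refused whole. The fingers move at their own pace and stop on an object; the grip force is fixed at half the most. Time passes only in rows, so rows that do not move let the fingers close. It gives the time, the measured TCP pose, the force and the opening at its end, in the units of the state.
- readout.get_obs(): the state, without advancing time (a new reading comes with each control period).
- vision.snapshot(name): name is "scene" or "top"; returns (picture, depth): 420x560x3 uint8, red, green, blue; 420x560 float32, m along the optical axis (not along the pixel's ray), 0 where there is no reading.
- vision.camera_model(name): a dict with "intrinsics" (3x3 intrinsics, pixels), "R" (3x3) and "t" (3): a world point X has camera coordinates R X + t. Camera axes: x right, y down, z forward; pixel columns grow to the right and rows downward; lengths in m; the calibration is good to about 2 mm. A picture is of the moment at which its call begins. camera_model takes no time and is no camera call.
- ctrl.hand_in(): hands the job in, once; it reports no verdict.
Trained networks look in the newest picture that a camera, given by its name, has taken for a name from the list of things; names that differ only in an ending like _2 or _b are one class to them, and where a whole thing is asked for, a point or a joint stands for the part that bears it (a point fixed in the world has none). Each returns a list of dicts, best first, with "confidence" (0 to 1); they miss things now and then, are a little off and sometimes report something else, mostly with a low value. They report only what shows in the picture. A call takes as long as a camera call.
- vision.trace(camera, query): "mask" (420x560 bool, what is visible of it) and "xy" ([column, row] in pixels, amid what is visible of it).
- vision.mark_of(camera, query): "xy" ([column, row] in pixels: a listed point, or the origin of a listed thing).
The state is a dict: "clock": time; "joints": joint angles; "joint_vel": joint speeds; "joint_efforts": joint torques, N m; "ee_pos": TCP position; "orientation": TCP orientation; "ft_force": force on the tool from outside, world axes, zero at the start; "wrist_torque": the same for the moment, N m; "grip_width": finger opening in m.
Only numpy, scipy, OpenCV 4.12 (cv2) and the standard library are available. Lean on these libraries where they do the work, as an engineer would, in place of code of your own. Each camera call takes 0.05 s, during which the arm holds its last target. There are 200 camera calls.

### The job

One of the four palm switches on the test board still has its snap; the other three have gone soft. Press them gently, one at a time, until you find the one that gives way with a snap and stays in: leave that one in and press no other switch after it. A switch that stays soft must be let up again well before it reaches its bottom, and the things standing among the switches stay where they are.

Things in the scene. Friction and masses are not known exactly. Their poses are not given: they have to be found in the camera images.
- place_1 (a point): Middle of the flat top face (54 mm across) of the released black mushroom head of the palm switch at place 1, 91 mm above the table. The point belongs to the plywood board: it does not sink with the head; its x points away from the robot, y left, z up. Place 1 is the rightmost, in the near row. All four switches look alike; which one stands at which place changes every time.
- place_2 (a point): The same for place 2: 130 mm left (+y of the board) of place 1, in the far row, 90 mm further along the board's x. The switches: grey box 84 x 84 x 30 mm on the 18 mm board; head 60 mm across, 15 mm thick, on a 26 mm stem.
- place_3 (a point): The same for place 3: 130 mm left of place 2, in the near row.
- place_4 (a point): The same for place 4: 130 mm left of place 3, the leftmost, in the far row.
- head_a (a joint): Down-travel (m) of one of the four heads: 0 released, growing as it is pressed. The letters say nothing about the places. Any head can go down 18 mm to a hard stop; beyond 15 mm it is strained. A good switch starts to give at about 3 to 4 mm, so one that has not snapped at 10 mm down is soft and must be let up.
- head_b (a joint): The same for another head. Exactly one switch is good: pressed, its resistance climbs from 1 N to about 5.8 N at 3 to 4 mm, then falls away to nothing at 7 mm: there it goes over, and by itself the head jumps down and stays in, about 11 mm below released. Let go before that, it comes up again.
- head_c (a joint): The same for another head. The three soft switches: resistance starts at 1 N and only climbs, evenly, by 0.35 to 0.9 N per mm, the same for the whole travel and different for each, with no give; the stiffest feels much like the good one at first. They rise by themselves when let go.
- head_d (a joint): The same for the last head.
- thread_cone_mid (a point): Centre of a loose white cone of thread, 60 mm across the foot and 78 mm tall, standing on the board between the switches. Bystander.
- pattern_weight_mid (a point): Centre of a loose brass pattern weight, 64 mm across and 46 mm tall, standing on the board. Bystander.
- tape_case_mid (a point): Centre of a loose flat round white tape-measure case, 60 mm across and 20 mm tall, lying on the board. Bystander.
- chalk_box_mid (a point): Centre of a loose chalk box of card, 65 x 50 x 27 mm (centre taken 12 mm above its underside), lying on the board. Bystander.

How it is judged:
By the outcome, as a careful person would: the job done as asked, in the order asked, and still so for the second after the job is handed in, with the robot touching nothing.
It also fails if it takes over 61 s, if anything falls off the work surface, if the arm or the gripper's body presses on something with over 40 N, if the wrist force passes 120 N, or if a joint passes its speed limit or range.

## Working session

There is one attempt and no reset: what is moved stays moved. The work goes in short steps, Python scripts to look and compute and a tool call to move; the robot and the scene stay as the last step left them, time stands still between calls to the robot, and variables do not carry over. Pictures are saved under pics/ and viewed, about 8 in all and at most 12, crops included, and the job is handed in when it is done.

Besides the shell and the picture viewer there is one more tool, called by a JSON object that holds its "api" and its "payload". servo_tool: Moves the arm, as the interface text tells. Its arguments: {"type":"object","properties":{"fingers":{"type":"array","items":{"type":"number"}},"slide":{"type":"array","items":{"type":"array","items":{"type":"number"}}},"roll":{"type":"array","items":{"type":"number"}}},"required":["fingers","slide","roll"]}

```bash
mkdir -p pics
cat > h.py <<'E'
from bench import readout, vision, ctrl
import numpy as np, cv2
def world(cam,xy,d):
    m=vision.camera_model(cam);K=np.array(m["intrinsics"]);R=np.array(m["R"]);t=np.array(m["t"])
    p=np.linalg.inv(K)@np.array([xy[0],xy[1],1.])*d
    return R.T@(p-t)
def onplane(cam,xy,z):
    m=vision.camera_model(cam);K=np.array(m["intrinsics"]);R=np.array(m["R"]);t=np.array(m["t"])
    c=-R.T@t; v=R.T@np.linalg.inv(K)@np.array([xy[0],xy[1],1.])
    return c+v*(z-c[2])/v[2]
E
python3 - <<'E'
from h import *
for c in("top","scene"):
    p,d=vision.snapshot(c); cv2.imwrite(f"pics/{c}0.png",p[:,:,::-1])
    for r in vision.mark_of(c,"place_1"): print(c,r["confidence"],r["xy"],onplane(c,r["xy"],.091).round(4))
    for n in("thread_cone_mid","pattern_weight_mid","tape_case_mid","chalk_box_mid"):
        z={"t":.057,"p":.041,"c":.03}[n[0]]; z=.028 if n[1]=='a' and n[0]=='t' else z
        for r in vision.mark_of(c,n)[:2]: print(c,n,r["confidence"],r["xy"],onplane(c,r["xy"],z).round(3))
    if c=="top":
        m=vision.camera_model(c);print(m)
o=readout.get_obs();print(o)
E
```

```text
top thread_cone_mid 0.85 [424.9, 191.9] [ 0.641 -0.243  0.057]
top pattern_weight_mid 0.94 [352.8, 267.5] [ 0.508 -0.12   0.041]
top tape_case_mid 0.89 [277.9, 195.0] [0.634 0.013 0.028]
top chalk_box_mid 0.74 [200.4, 267.3] [0.502 0.144 0.03 ]
{'intrinsics': array([[471.39872227,   0.        , 282.09846164],
       [  0.        , 471.39872227, 215.49521129],
       [  0.        ,   0.        ,   1.        ]]), 'R': array([[ 0.02371527, -0.99946755,  0.02240975],
       [-0.99118143, -0.02643009, -0.1298492 ],
       [ 0.13037235, -0.01913272, -0.99128048]]), 't': array([-0.01064346,  0.59541313,  0.78823732])}
scene 0.96 [253.4, 276.2] [ 0.6178 -0.1161  0.091 ]
scene 0.93 [337.2, 209.4] [0.6025 0.1424 0.091 ]
scene 0.8 [175.4, 288.5] [ 0.5404 -0.2443  0.091 ]
scene 0.73 [266.6, 220.8] [0.5234 0.0025 0.091 ]
scene thread_cone_mid 0.6 [208.6, 333.8] [ 0.642 -0.247  0.057]
scene pattern_weight_mid 0.7 [216.0, 260.6] [ 0.503 -0.124  0.041]
scene tape_case_mid 0.7 [304.5, 264.0] [0.63  0.017 0.028]
scene chalk_box_mid 0.55 [302.1, 206.6] [0.501 0.136 0.03 ]
{'clock': 0.6, 'joints': array([-1.19881862,  0.38285265,  0.04388024,  1.5978661 , -0.0179179 ,
        1.16116264, -0.04988204]), 'joint_vel': array([ 8.45643678e-04, -9.76338832e-04, -3.79434006e-05, -2.33466786e-04,
        6.47487232e-04, -1.11691389e-04,  6.84101768e-04]), 'joint_efforts': array([-6.01906813e-04, -4.33132660e+01,  1.02208257e+00, -2.49739480e+01,
        1.05590658e-02,  2.24574891e-03,  4.91728770e-06]), 'ee_pos': array([0.29422547, 0.57963472, 0.23131525]), 'orientation': array([2.0590423 , 1.5706824 , 1.58934031]), 'ft_force': array([ 0.02285065,  0.43240326, -0.3512503 ]), 'wrist_torque': array([-0.00520047,  0.0036805 ,  0.01048799]), 'grip_width': 0.08514469315125217}
```

View pics/top0.png

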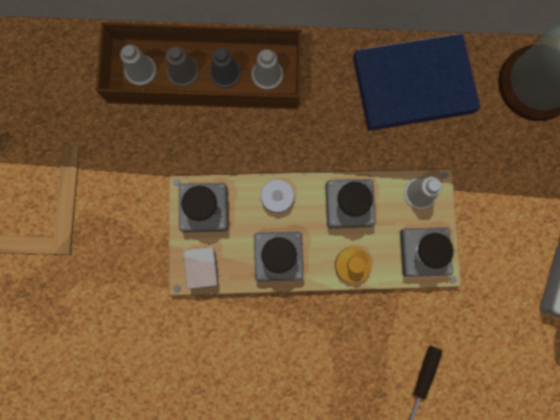

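View pics/scene0.png

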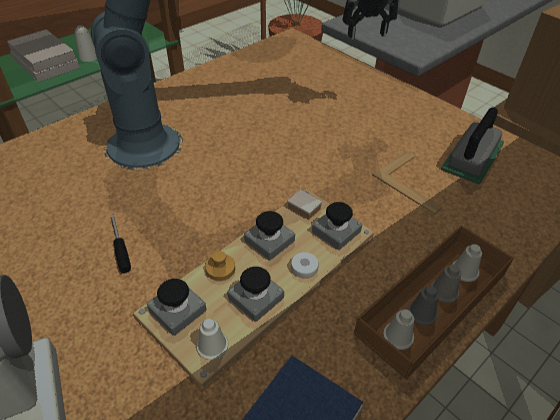

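The top view shows heads at about (435,251), (355,199), (279,255) and (199,203). The cone, weight, tape case and chalk box stand between them. Next I fit the board pose.

Run:
```python
from h import *
p,d=vision.snapshot("top")
P=[]
for r in vision.trace("top","head_a"):
    m=r["mask"]; v,u=np.nonzero(m&(d>0)); 
    w=np.array([world("top",(a,b),d[b,a]) for a,b in zip(u,v)]); s=w[w[:,2]>.084]
    print(r["confidence"],r["xy"],len(s),s.mean(0).round(4) if len(s) else w[:,2].max(), ((s.max(0)+s.min(0))/2).round(4) if len(s) else '')
q=[[0,0],[.09,.13],[0,.26],[.09,.39]]
sc=[[.5404,-.2443],[.6178,-.1161],[.5234,.0025],[.6025,.1424]]
tp=[onplane("top",x,.091)[:2] for x in [(435,251),(355,199),(279,255),(199,203)]]
for S in (sc,np.array(tp)):
    S=np.array(S);M=np.array(q);A=M-M.mean(0);B=S-S.mean(0)
    th=np.arctan2((A[:,0]*B[:,1]-A[:,1]*B[:,0]).sum(),(A*B).sum())
    R=np.array([[np.cos(th),-np.sin(th)],[np.sin(th),np.cos(th)]])
    F=A@R.T+S.mean(0);print(np.degrees(th),F.round(4).tolist(),(S-F).round(4).tolist())
```

```text
0.77 [197.0, 203.2] 983 [0.6064 0.1426 0.0894] [0.6074 0.1431 0.089 ]
0.76 [354.4, 197.2] 951 [ 0.6207 -0.1153  0.0893] [ 0.6215 -0.1156  0.089 ]Traceback (most recent call last):
  File "<stdin>", line 6, in <module>
  File "h.py", line 4, in world
    m=vision.camera_model(cam);K=np.array(m["intrinsics"]);R=np.array(m["R"]);t=np.array(m["t"])
ValueError: time passes only in moves, steps and waits
```

{"api": "servo_tool", "payload": {"fingers": [-1,-1,-1,-1,-1], "slide": [[4,-4.5,0],[4,-4.5,0],[4,-4.5,0],[4,-4.5,0],[4,-4.5,0]], "roll": [0,0,0,0,0]}}

```text
clock: 1.32
ee_pos: [0.4954, 0.3532, 0.2316]
orientation: [1.315, 1.57, 0.846]
ft_force: [0.7, -0.5, 1.0]
grip_width: -0.0001
```

{"api": "servo_tool", "payload": {"fingers": [-1,-1,-1,-1,-1], "slide": [[2.7,-5.2,0],[2.7,-5.2,0],[2.7,-5.2,-3],[2.7,-5.2,-4],[0,0,-4]], "roll": [0,0,0,0,0]}}

```text
clock: 1.95
ee_pos: [0.6013, 0.1475, 0.1279]
orientation: [-0.144, 1.565, -0.625]
ft_force: [-0.3, 1.0, 1.0]
grip_width: 0.0006
```

{"api": "servo_tool", "payload": {"fingers": [-1,-1,-1,-1], "slide": [[0,0,-1],[0,0,0],[0,0,0],[0,0,0]], "roll": [0,0,0,0]}}

```text
clock: 2.45
ee_pos: [0.5988, 0.1567, 0.1195]
orientation: [0.905, 1.567, 0.437]
ft_force: [-0.2, 0.7, -0.1]
grip_width: 0.0001
```

{"api": "servo_tool", "payload": {"fingers": [-1,-1,-1,-1,-1], "slide": [[0.7,-1.4,-1],[0,0,-1],[0,0,-0.6],[0,0,0],[0,0,0]], "roll": [0,0,0,0,0]}}

```text
clock: 3.08
ee_pos: [0.6046, 0.1417, 0.0915]
orientation: [2.847, 1.571, 2.378]
ft_force: [0.1, -0.1, -0.0]
grip_width: 0.0
```

{"api": "servo_tool", "payload": {"fingers": [-1,-1,-1], "slide": [[0,0,-0.3],[0,0,-0.2],[0,0,0]], "roll": [0,0,0]}}

```text
clock: 3.45
ee_pos: [0.605, 0.1419, 0.0869]
orientation: [1.128, 1.57, 0.659]
ft_force: [-0.4, 0.1, 2.3]
grip_width: -0.0001
```

{"api": "servo_tool", "payload": {"fingers": [-1,-1,-1], "slide": [[0,0,-0.15],[0,0,0],[0,0,0]], "roll": [0,0,0]}}

```text
clock: 3.82
ee_pos: [0.605, 0.1419, 0.0854]
orientation: [1.132, 1.57, 0.663]
ft_force: [0.6, 1.1, 2.3]
grip_width: -0.0001
```

{"api": "servo_tool", "payload": {"fingers": [-1,-1,-1], "slide": [[0,0,-0.15],[0,0,0],[0,0,0]], "roll": [0,0,0]}}

```text
clock: 4.2
ee_pos: [0.605, 0.1419, 0.0838]
orientation: [1.129, 1.57, 0.659]
ft_force: [0.9, 1.2, 3.9]
grip_width: -0.0003
```

{"api": "servo_tool", "payload": {"fingers": [-1,-1,-1], "slide": [[0,0,-0.1],[0,0,0],[0,0,0]], "roll": [0,0,0]}}

```text
clock: 4.58
ee_pos: [0.605, 0.1418, 0.0827]
orientation: [1.127, 1.57, 0.658]
ft_force: [0.9, 3.2, 4.3]
grip_width: -0.0001
```

Place 4 still resists with 4.3 N at 8 mm and climbs evenly, so it is soft. I let it up and go to place 3.

{"api": "servo_tool", "payload": {"fingers": [-1,-1,-1,-1,-1], "slide": [[0,0,1.5],[0,0,2.5],[-2.7,-4.5,0],[-2.7,-4.5,0],[-2.7,-4.5,0]], "roll": [0,0,0,0,0]}}

```text
clock: 5.2
ee_pos: [0.5211, 0.0035, 0.1222]
orientation: [-2.18, 1.567, -2.651]
ft_force: [0.5, -0.6, 0.3]
grip_width: -0.0002
```

{"api": "servo_tool", "payload": {"fingers": [-1,-1,-1], "slide": [[0,0,-1],[0,0,-1],[0,0,0]], "roll": [0,0,0]}}

```text
clock: 5.58
ee_pos: [0.5229, 0.0078, 0.1013]
orientation: [-2.609, 1.568, -3.077]
ft_force: [0.1, 0.6, -0.8]
grip_width: 0.0003
```

{"api": "servo_tool", "payload": {"fingers": [-1,-1,-1], "slide": [[0,0,-1],[0,0,-0.4],[0,0,0]], "roll": [0,0,0]}}

```text
clock: 5.95
ee_pos: [0.5242, 0.0075, 0.0889]
orientation: [1.825, 1.57, 1.356]
ft_force: [-1.8, 0.7, 4.7]
grip_width: -0.0
```

{"api": "servo_tool", "payload": {"fingers": [-1,-1,-1], "slide": [[0,0,-0.2],[0,0,0],[0,0,0]], "roll": [0,0,0]}}

```text
clock: 6.32
ee_pos: [0.5242, 0.0075, 0.0873]
orientation: [1.502, 1.569, 1.033]
ft_force: [-1.1, 1.9, 5.4]
grip_width: 0.0002
```

{"api": "servo_tool", "payload": {"fingers": [-1,-1,-1], "slide": [[0,0,-0.2],[0,0,0],[0,0,0]], "roll": [0,0,0]}}

```text
clock: 6.7
ee_pos: [0.5232, 0.0058, 0.0841]
orientation: [-1.951, 1.57, -2.421]
ft_force: [0.3, -0.6, -0.4]
grip_width: -0.0003
```

{"api": "servo_tool", "payload": {"fingers": [-1,-1,-1], "slide": [[0,0,-0.2],[0,0,0],[0,0,0]], "roll": [0,0,0]}}

```text
clock: 7.08
ee_pos: [0.5235, 0.0062, 0.0824]
orientation: [-2.192, 1.57, -2.662]
ft_force: [0.3, 0.8, -0.4]
grip_width: -0.0001
```

{"api": "servo_tool", "payload": {"fingers": [-1,-1,-1,-1,-1], "slide": [[0,0,3],[0,0,5],[-4,4,3],[-4,4,3],[0,5,0]], "roll": [0,0,0,0,0]}}

```text
clock: 7.7
ee_pos: [0.4451, 0.1351, 0.2241]
orientation: [1.062, 1.565, 0.591]
ft_force: [1.6, -0.3, 0.5]
grip_width: 0.0003
```

{"api": "servo_tool", "payload": {"fingers": [-1,-1,-1,-1,-1], "slide": [[0,5,0],[0,5,0],[0,5,0],[0,0,0],[0,0,0]], "roll": [0,0,0,0,0]}}

```text
clock: 8.32
ee_pos: [0.4455, 0.2837, 0.2208]
orientation: [-1.402, 1.569, -1.872]
ft_force: [0.3, -1.4, 0.1]
grip_width: 0.0002
```

Run:
```python
from h import *
p,d=vision.snapshot("top"); cv2.imwrite("pics/top1.png",p[:,:,::-1])
for x in [(435,251),(355,199),(279,255),(199,203)]:
    u,v=x; print(x,np.median([world("top",(a,b),d[b,a])[2] for a in range(u-6,u+7,2) for b in range(v-6,v+7,2) if d[b,a]>0]).round(4))
for n in("thread_cone_mid","pattern_weight_mid","tape_case_mid","chalk_box_mid"):
    print(n,[r["xy"] for r in vision.mark_of("top",n)[:1]])
```

```text
(435, 251) 0.0895
(355, 199) 0.0898
(279, 255) 0.078
(199, 203) 0.0899
thread_cone_mid [[427.5, 190.2]]
pattern_weight_mid [[352.8, 265.7]]
tape_case_mid [[274.1, 197.2]]
chalk_box_mid [[197.9, 267.9]]
```

View pics/top1.png

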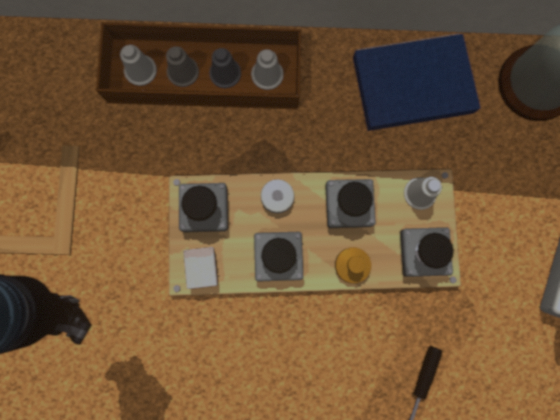

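The picture shows the arm clear at the left and all the bystanders in place. The place 3 head at (279,255) measures 12 mm lower than the other three, which are fully up.

```bash
python3 -c "
from h import *
print(ctrl.hand_in())"
```

```text
the job is handed in; nothing more can be done
None
```

The good switch is at place 3. It snapped and stays in, and the job is handed in.

- **Place 4, pressed first:** it was soft. The force climbed evenly to about 4.3 N at about 8 mm down, so I let it up at that point.
- **Place 3, pressed second:** the force rose to about 5.4 N at about 4 mm, then dropped to nothing at about 7 mm. I moved the tool another 2 mm down and felt no resistance, then withdrew.
- **Places 1 and 2:** not pressed.

In the last top view, the place 3 head is about 12 mm lower than the other three, which are fully up. That agrees with the expected 11 mm. The bystanders are where they were to within about 4 pixels, which is detector scatter and nothing visible in the picture. The arm was clear of everything.

No final check failed or disagreed. One measuring script was cut short when I started the first move alongside it. It had measured only the two far heads by then, so I worked out the near-row positions from those and the scene camera, which agreed to about 6 mm.

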